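Press a cured casting out of its mould with a drift

ROBOT

A 6-joint arm with a two-finger parallel gripper is mounted at the origin on the work surface. World frame = base frame: x ahead of the robot, y to its left, z up, the work surface at z = 0. Lengths are in m, angles in rad, forces in N, time in s.
With the tool pointing down it reaches from about 0.2 to 0.875 m from the base axis. Payload 3.4 kg.
Tool frame: the origin (TCP) lies between the finger pads; the fingertips stand 25 mm ahead of it and the grasp point (between the pads) lies 6 mm ahead of it (r.nose_length is the z of the fingertips in the tool frame, in m); z points along the fingers, y is the line along which they close (so a half turn about z gives the same grasp; the last joint's range is limited). The gripper opens to 94 mm and grips with 3 to 60 N. Pads are 16 mm wide; open, the fingers measure 119 mm over their backs; the gripper's body (75 mm by 177 mm) begins 78 mm behind the grasp point.
Start: joints at [0.997, 0.276, 1.505, -0, 1.361, -0.121], TCP at [0.252, 0.517, 0.23] pointing down, gripper open.
Joint ranges: [-2.89, 2.89], [-0.75, 2.08], [0.22, 2.7], [-1.18, 4.32], [0.11, 2.71], [-2.7, 2.7]. Speed limits (rad/s): [2.57, 2.57, 3.14, 3.14, 3.14, 3.14].

INTERFACE

Orientations are given as a unit quaternion [w, x, y, z].
In Python, from plant import r, gripper_to, inverse_kinematics, vision, models, telemetry gives the robot as it stands. Calls block until the motion is done:
- r.move_to(position, orientation): joint-space move of the TCP to a pose.
- r.move_l(position, rot=None, vel=0.15, guard=None): straight line of the TCP; rot=None keeps the orientation; vel is the mean speed in m/s. With guard (N) it stops when the force on the tool has changed by that much, and returns True; else False.
- r.movej(angles): joint-space move.
- gripper_to(opening, f_grip=None): finger opening in m; f_grip is the grip in N (None keeps the last); returns when the fingers have stopped.
- r.hold(seconds).
- inverse_kinematics(position, orientation): joint angles nearest the present ones, or None.
- vision.snapshot(name): name is "scene" or "side" or "wrist"; returns the picture (480x640x3 uint8, red, green, blue); there is no depth.
- vision.get_calibration(name): a dict with "fx", "fy", "cx", "cy" (pixels), "position" and "orientation" of the camera in the world. Camera axes: x right, y down, z forward; pixel columns grow to the right and rows downward; lengths in m; the calibration is good to about 2 mm. A picture is of the moment at which its call begins: read the wrist's pose just before it. get_calibration takes no time and is no camera call; for the wrist camera it gives the pose at the moment of the call.
A pose or a line that the arm cannot do raises r.PlanningError and nothing moves.
- r.sign_off(): hands the job in; it is judged then, once.
Trained networks look in the newest picture that a camera, given by its name, has taken for a name from the list of things; names that differ only in an ending like _2 or _b are one class to them, and where a whole thing is asked for, a point or a joint stands for the part that bears it (a point fixed in the world has none). Each returns a list of dicts, best first, with "score" (0 to 1); they miss things now and then, are a little off and sometimes report something else, mostly with a low value. They report only what shows in the picture. A call takes as long as a camera call. They do not tell look-alikes from the thing itself.
- models.boxes_of(thing, camera): "at" ([x, y, z] in m, in world coordinates, good to about 4 mm: the middle of the surface that is visible of it).
- models.regions_of(thing, camera): "pixels" (480x640 bool, what is visible of it).
- models.mark_of(thing, camera): "at" ([x, y, z] in m, in world coordinates, good to about 4 mm: a listed point, or the origin of a listed thing).
Readings, each from a call of its own:
- telemetry.current_t(): time.
- telemetry.current_joints(): joint angles.
- telemetry.current_dq(): joint speeds.
- telemetry.current_joint_efforts(): joint torques, N m.
- telemetry.current_ee_pos(): TCP position.
- telemetry.current_tool_rot(): TCP orientation.
- telemetry.current_wrist_force(): force on the tool from outside, world axes, zero at the start.
- telemetry.current_torque(): the same for the moment, N m.
- telemetry.current_opening(): finger opening in m.
- telemetry.current_finger_force(): force on a finger pad.
Only numpy, scipy, OpenCV 4.12 (cv2) and the standard library are available. Lean on these libraries where they do the work, as an engineer would, in place of code of your own. Each camera call takes 0.05 s, during which the arm holds its last target. There are 200 camera calls.

TASK

Push the red-knobbed hydraulic lever past its stiff detent into the float notch, so that the stop pin drops out of the way. Then use the drift rod to push the casting through the blue mould block until it lies wholly clear of the block in the trough on the far side; do not touch the casting with the gripper. Finally draw the drift out and lay it back in its cradle, leaving the lever in float and the other things on the bench undisturbed.

Things in the scene. Friction and masses are not known exactly. Their poses are not given: they have to be found in the camera images.
- ejector: Ejector stand, fixed to the bench: aluminium base (x -75 to +75, y -275 to +70 mm, 20 mm thick). Along its y axis stand the blue mould block, the stop pin, the grey trough and the valve with the red-knobbed lever. Origin on the bench below the block's centre, z up. Block 84 mm wide (x), y -30 to +30 mm, top 125 mm up. The drift enters at its +y face; the casting leaves at its -y face.
- bore (a point): Centre of the bore, 85 mm above the bench, 30 mm from each face of the blue block; same axes as the stand. The bore is round, 40 mm in diameter, 60 mm long, along y, open at both ends.
- pin (a point): Point on the bench under the steel stop pin (18 mm in diameter), 42.5 mm from the bore's centre towards -y. With the lever at 0 the pin's top stands 2 mm above the bore axis and blocks the exit; it sinks 32 mm per radian of the lever, and the way is clear with the lever in float. Stand's axes.
- trough (a point): Centre of the trough's floor, 63 mm above the bench (2 mm below the bottom of the bore), 112 mm from the bore's centre towards -y; stand's axes. The trough is 112 mm long (y), 48 mm wide between side walls 18 mm high, with an end wall at its -y end.
- pivot (a point): Point on the lever's pivot axis (which runs along y), 60 mm above the bench, 235 mm from the bore's centre towards -y; stand's axes. The valve body below spans x +-60 mm, y +-31 mm from here and is 60 mm high; dark gate plates at y +-24 mm from here (8 mm thick) rise to 88 mm above the bench.
- lever (a joint): Lever angle, rad. 0 = hold (leaning 0.5 from upright to the stand's -x; it may start slightly off), about 1.0 = float notch (leaning 0.5 to +x, the side with the yellow mark), also its end stop. Swings freely to about 0.4, where the stiff detent starts (a 5 to 20 N push 80 mm from the pivot takes it over), crest near 0.7. Let go before the crest, it falls back to about 0.4; past it, it snaps on into float and stays.
- lever_ball (a point): Centre of the red ball knob (32 mm in diameter) on the lever, 105 mm from the pivot. The steel shaft below it is 14 mm in diameter. Can be pushed with closed fingers from the -x side.
- casting_c (a point): Centre of the terracotta-coloured cylindrical casting, 36 mm in diameter, 60 mm long, about 0.13 kg, axis along its own y; it starts loose inside the bore, roughly flush with it, resting on the bottom of the bore, and slides with friction.
- drift_c (a point): Centre of the drift: a plain rod 30 mm in diameter and 200 mm long, about 0.2 kg, axis along its own x. The +x half is white (the nose, x = +100 mm), the -x end is a black grip 85 mm long of the same diameter; either end can push. It starts lying in the cradle, its nose to the cradle's +x. Can be grasped across, from above, between the two cradle saddles.
- cradle: Grey drift cradle, fixed to the bench: base 190 x 70 mm, 14 mm thick, with two V saddles (12 mm thick) at x = +-75 mm, which open upwards, 42 mm wide at the top. Origin on the bench under its centre, z up. A drift lying in it has its axis along the cradle's x, 65 mm above the bench, above the origin.
- bowl: Green mixing bowl, 120 mm wide, 65 mm high; bystander. Origin at its underside.
- jar: Jar, 70 mm wide, 85 mm high; bystander. Origin at its underside.
- beaker: Amber beaker, 72 mm wide, 90 mm high; bystander. Origin at its underside.
- spare: A spare casting standing on end, 36 mm in diameter, 60 mm high; bystander. Origin at its underside.
- spatula: Spatula 200 mm long lying along its own x; bystander.
- flask: Clear bottle, 64 mm wide, 130 mm high; bystander. Origin at its underside.
- casting: The same casting; its origin is the centre.
- drift: The same drift; its origin is the centre.
Mind the look-alikes: they are no part of the job. Leave any orange look-alike of the cradle alone.

How it is judged:
On the way, in this order (a step that is already met when the one before it is completed fails the run):
1. the lever is in the float notch (value of joint lever above 0.9 rad), for 0.2 s.
2. the drift is in the bore and the casting is out in the trough (y of casting_c in the frame of ejector below -0.065 m and distance between drift_c and bore below 0.095 m), for 0.1 s.
At the end, for the whole second after the job is handed in: The lever rests in float (above 0.9 rad); the casting lies still in the trough, its near end at least 5 mm beyond the exit face of the block; the drift lies still in both V saddles of its cradle (either way round), within 30 mm of centred lengthwise, 8 mm sideways and 7 mm of its resting height (value of joint lever above 0.9 rad and y of casting_c in the frame of ejector between -0.145 and -0.065 m and x of casting_c in the frame of ejector between -0.02 and 0.02 m and z of casting_c in the frame of ejector between 0.065 and 0.1 m and linear speed of each of casting, drift below 0.02 m/s and x of drift_c in the frame of cradle between -0.03 and 0.03 m and y of drift_c in the frame of cradle between -0.008 and 0.008 m and z of drift_c in the frame of cradle between 0.058 and 0.072 m and angle between the x axis of drift and the x axis of cradle, either way round below 0.1 rad); the robot touches nothing.
It fails at once if the gripper touches the casting (contact force between the fingers and casting above 1 N).
It fails at once if a bystander (bowl, jar, beaker, spare casting, spatula, bottle) is moved by over 30 mm (distance of any of bowl, jar, beaker, spare, spatula, flask from where it was at the start of the episode above 0.03 m).
It also fails if it takes over 72 s, if anything falls off the work surface, if the arm or the gripper's body presses on something with over 40 N, if the wrist force passes 120 N, or if a joint passes its speed limit or range.

## Working session

There is one attempt and no reset: what is moved stays moved. The work goes in short steps, each a Python script; the robot and the scene stay as the last script left them, time stands still between calls to the robot, and variables do not carry over. Pictures are saved under pics/ and viewed, at most 10 in all, crops included, and the job is handed in when it is done.

```bash
ls; mkdir -p pics; python3 - <<'E'
from plant import r, vision, models, telemetry
import cv2, numpy as np
for c in ["scene","side"]:
    im=vision.snapshot(c); cv2.imwrite(f"pics/{c}1.png",im[:,:,::-1])
    k=vision.get_calibration(c); print(c,np.round(k["position"],3),np.round(k["orientation"],3),k["fx"])
    for n in ["ejector","bore","pin","trough","pivot","lever_ball","casting_c","drift_c","cradle"]:
        print(n,[(np.round(d["at"],3).tolist(),round(d["score"],2)) for d in models.mark_of(n,c)])
print(telemetry.current_t())
E
```

```text
pics
scene [1.537 0.135 0.839] [-0.305  0.603  0.657 -0.334] 436.1439139678464
ejector [([0.554, 0.024, 0.0], 0.73)]
bore [([0.557, 0.023, 0.088], 0.97)]
pin [([0.348, 0.164, 0.002], 0.25)]
trough [([0.54, -0.085, 0.066], 0.78)]
pivot [([0.509, -0.204, 0.062], 0.83), ([0.78, -0.084, -0.003], 0.7)]
lever_ball [([0.467, -0.196, 0.155], 0.81)]
casting_c []
drift_c [([0.453, 0.371, 0.063], 0.9), ([0.454, 0.37, 0.065], 0.82), ([0.777, -0.087, -0.002], 0.37)]
cradle [([0.457, 0.367, -0.004], 0.92), ([0.479, 0.593, 0.001], 0.71)]
side [ 0.046 -0.652  0.825] [-0.399  0.86  -0.288  0.139] 463.2571485527893
ejector [([0.554, 0.025, -0.004], 0.76)]
bore [([0.558, 0.026, 0.085], 0.96)]
pin [([0.55, -0.019, 0.002], 0.88), ([0.559, 0.024, -0.004], 0.7)]
trough [([0.532, -0.082, 0.061], 0.95)]
pivot [([0.51, -0.211, 0.062], 0.87)]
lever_ball [([0.472, -0.196, 0.154], 0.68)]
casting_c [([0.556, 0.021, 0.086], 0.63), ([0.557, 0.02, 0.083], 0.41), ([0.764, 0.088, -0.0], 0.3), ([0.449, 0.368, 0.061], 0.19)]
drift_c [([0.452, 0.37, 0.06], 0.59), ([0.455, 0.368, 0.067], 0.58)]
cradle [([0.481, 0.593, 0.005], 0.89), ([0.456, 0.369, -0.0], 0.77)]
1.0
```

View pics/scene1.png

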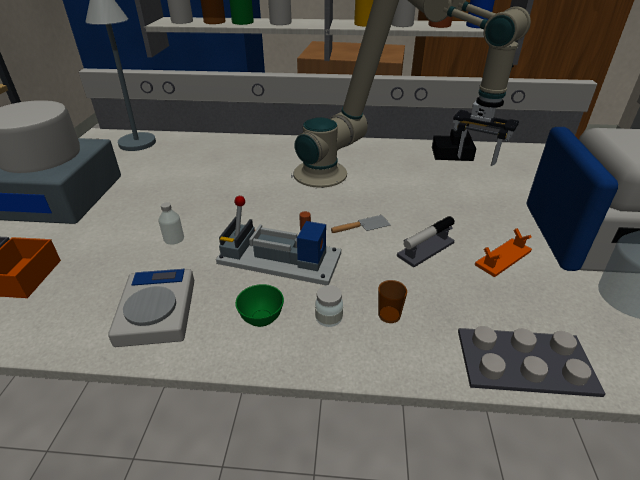

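View pics/side1.png

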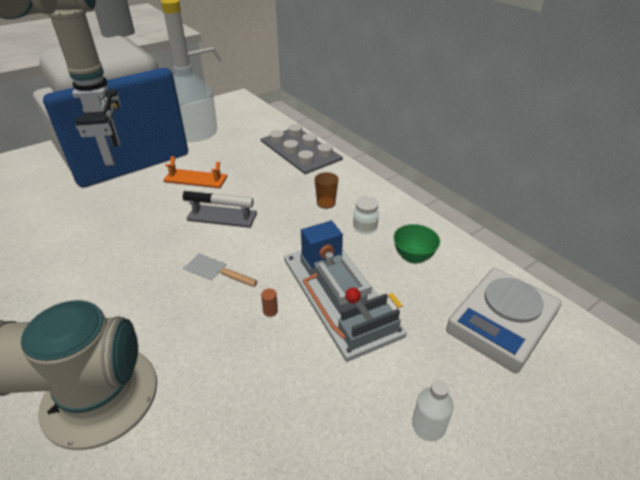

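The scene view shows the stand with the red knob at (240,201), the blue block at (312,245), and the drift in the grey cradle at (428,243) with its white end nearer the camera. The orange look-alike is at (505,253). The side view agrees: ball at (353,296), block at (321,243), drift at (218,198). I'll push the lever first, then look at the stand and cradle with the wrist camera.

```bash
cat > h.py <<'E'
from plant import r, gripper_to, inverse_kinematics, vision, models, telemetry
import numpy as np, cv2
from scipy.spatial.transform import Rotation as Ro
def quat(yaw):  # tool down, tool x at yaw
    c,s=np.cos(yaw),np.sin(yaw)
    q=Ro.from_matrix([[c,s,0],[s,-c,0],[0,0,-1]]).as_quat(); return [q[3],*q[:3]]
def tyaw():
    w,x,y,z=telemetry.current_tool_rot(); m=Ro.from_quat([x,y,z,w]).as_matrix(); return np.arctan2(m[1,0],m[0,0])
def best(p,yaws):
    """yaw whose IK has the smallest last joint"""
    c=[(abs(q[5]),y) for y in yaws if (q:=inverse_kinematics(p,quat(y))) is not None]
    return min(c)[1]
def st(O,yaw,x,y,z):
    c,s=np.cos(yaw),np.sin(yaw); return [O[0]+c*x-s*y,O[1]+s*x+c*y,z]
def ray(cam,uv,z):
    k=vision.get_calibration(cam); w,a,b,c=k["orientation"]
    d=Ro.from_quat([a,b,c,w]).apply([(uv[0]-k["cx"])/k["fx"],(uv[1]-k["cy"])/k["fy"],1])
    p=np.array(k["position"]); return p+d*(z-p[2])/d[2]
def marks(names,cam):
    for n in names: print(n,[(np.round(d["at"],4).tolist(),round(d["score"],2)) for d in models.mark_of(n,cam)][:3])
O=np.array([.556,.0245]); YAW=-0.197
E
python3 - <<'E'
from h import *
print("yaw0",tyaw(),"nose",r.nose_length)
print("drift dir", ray("scene",(408,243),.065),ray("scene",(452,222),.065))
marks(["spare","flask","jar","beaker","spatula","bowl"],"side")
P=lambda x,z:st(O,YAW,x,-.235,z)
zt=.137+r.nose_length
print(P(-.1,zt))
a=P(-.105,.26)
y=best(a,[YAW,YAW+np.pi/2,YAW+np.pi,YAW-np.pi/2]); print("use yaw",y)
gripper_to(0.0,20)
r.move_to(a,quat(y)); r.move_l(P(-.105,zt),vel=.2)
print(telemetry.current_t(), telemetry.current_wrist_force())
print(r.move_l(P(.014,zt),vel=.08,guard=35), telemetry.current_wrist_force(), telemetry.current_ee_pos())
r.hold(.3); r.move_l(P(-.08,zt),vel=.2); 
im=vision.snapshot("side"); cv2.imwrite("pics/side2.png",cv2.resize(im[220:380,260:440],None,fx=3,fy=3)[:,:,::-1])
marks(["lever_ball"],"side")
r.move_l(P(-.09,.28),vel=.25)
print(telemetry.current_t())
E
```

```text
yaw0 2.688771979811351 nose 0.025
drift dir [0.51447223 0.30350465 0.065     ] [0.39524106 0.44764106 0.065     ]
spare [([0.378, -0.0147, 0.0027], 0.7), ([0.5541, 0.0226, 0.0854], 0.62)]
flask [([0.4677, -0.426, -0.0018], 0.98)]
jar [([0.7624, 0.0866, 0.0017], 0.72)]
beaker [([0.7396, 0.2443, 0.0008], 0.74), ([0.5559, 0.017, 0.082], 0.36)]
spatula [([0.3469, 0.1589, 0.0006], 0.97)]
bowl [([0.7778, -0.0826, -0.0011], 0.67)]
[np.float64(0.41193804579244625), np.float64(-0.1863818468951291), 0.162]
use yaw 1.3737963267948965
5.9083 [0.11189649 0.70086439 0.29857038]
False [-0.16501609  1.03886201 -0.13845564] [ 0.52342109 -0.20861982  0.16205628]
lever_ball [([0.5626, -0.2151, 0.1547], 0.82)]
9.1917
```

View pics/side2.png

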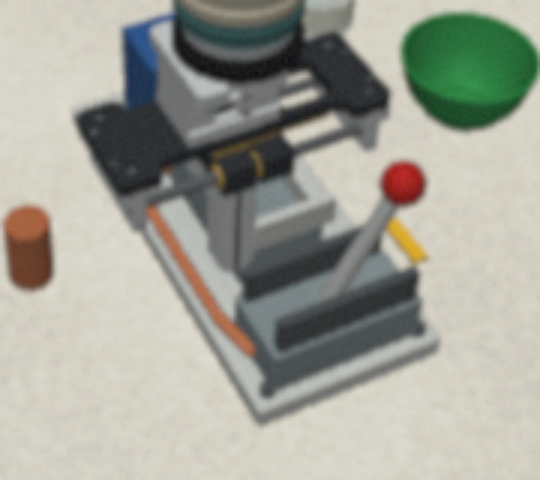

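The lever is leaning towards the yellow mark: ball at (403,183) in the crop, which puts it about +50 mm in the stand's x, so it's in float. Next are wrist views of the block and the cradle.

```bash
python3 - <<'E'
from h import *
def look(p,y,name,names):
    r.move_to(p,quat(y)); r.hold(.2)
    k=vision.get_calibration("wrist"); im=vision.snapshot("wrist"); cv2.imwrite(f"pics/{name}.png",im[:,:,::-1])
    np.save(name+".npy",[k["fx"],k["fy"],k["cx"],k["cy"],*k["position"],*k["orientation"]]); print(name,np.round(k["position"],3),np.round(k["orientation"],3))
    marks(names,"wrist")
y=YAW+np.pi/2
gripper_to(0.07)
look(st(O,YAW,0,.0,.36),y,"w1",["bore","trough","pivot","ejector","pin"])
C=[.455,.369,.32]
# drift nose direction ~ (.12,-.144) -> yaw -0.88 ; gripper rotated so nose leads towards stand -y
yc=best(C,[-.88,-.88+np.pi]); print("cradle yaw used",yc)
look(C,yc,"w2",["drift_c","cradle"])
print(telemetry.current_t(),telemetry.current_joints())
E
```

```text
w1 [0.57  0.103 0.513] [ 0.138  0.985 -0.098 -0.014]
bore []
trough [([0.5353, -0.0878, 0.0608], 0.6)]
pivot [([0.5105, -0.2031, 0.0591], 0.66)]
ejector [([0.5604, 0.026, 0.0014], 0.59)]
pin []
cradle yaw used 2.2615926535897932
w2 [0.404 0.431 0.474] [0.131 0.932 0.335 0.047]
drift_c [([0.4523, 0.3678, 0.0689], 0.97), ([0.4512, 0.368, 0.0666], 0.57)]
cradle [([0.4802, 0.5931, -0.0036], 0.97), ([0.4549, 0.3669, 0.0016], 0.84), ([0.5528, 0.0209, 0.0855], 0.28)]
13.575 [ 5.61461555e-01  2.57807985e-01  1.31275390e+00 -5.32063649e-05
  1.57091602e+00 -1.28123653e-01]
```

View pics/w1.png

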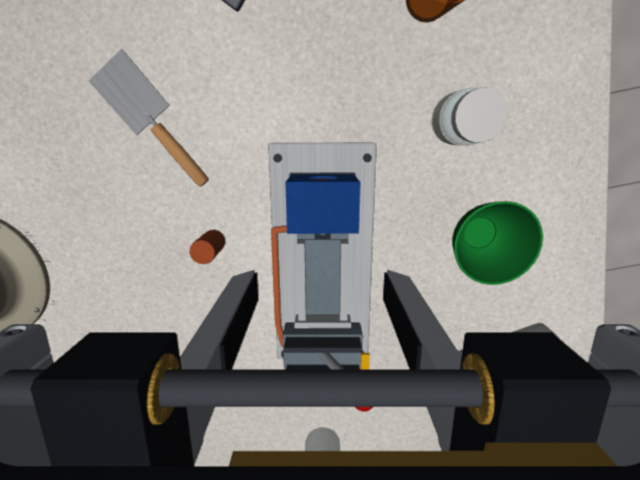

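View pics/w2.png

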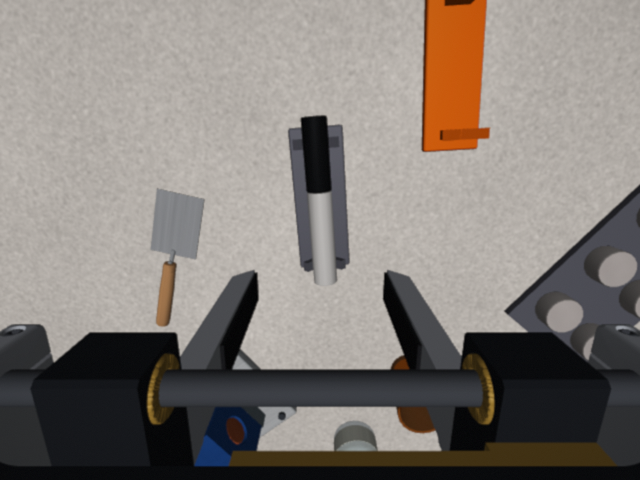

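w1 shows the block's top face from about (287,181) to (359,233), with the bore arc in the +y face at (323,177). w2 shows the drift in the grey cradle from the black end (314,117) to the white end (325,284). I'll refine the poses from pixels.

```bash
cat >> h.py <<'E'
def rayk(K,uv,z):
    fx,fy,cx,cy=K[:4]; p=K[4:7]; w,a,b,c=K[7:]
    d=Ro.from_quat([a,b,c,w]).apply([(uv[0]-cx)/fx,(uv[1]-cy)/fy,1]); return p+d*(z-p[2])/d[2]
def rod(mask,K,z):
    m=cv2.morphologyEx(mask.astype(np.uint8),cv2.MORPH_OPEN,np.ones((5,5)))
    (c,(w,h),a)=cv2.minAreaRect(cv2.findNonZero(m)); b=cv2.boxPoints((c,(w,h),a))
    e=sorted([(b[0]+b[1])/2,(b[1]+b[2])/2,(b[2]+b[3])/2,(b[3]+b[0])/2],key=lambda q:np.linalg.norm(q-np.array(c)))[2:]
    e=sorted(e,key=lambda q:q[1]); return e,[rayk(K,q,z) for q in e]
E
python3 - <<'E'
from h import *
K=np.load("w1.npy"); im=cv2.imread("pics/w1.png").astype(int)
b,g,rd=im[...,0],im[...,1],im[...,2]
m=((b>90)&(b>rd+45)&(b>g+30)).astype(np.uint8); m[300:]=0
print("blue V at top/strip",im[205,322],im[177,300])
(c,s,a)=cv2.minAreaRect(cv2.findNonZero(m)); B=cv2.boxPoints((c,s,a)); print(B.round(1).tolist())
W=np.array([rayk(K,q,.125) for q in B]); print(W.round(4).tolist(), W.mean(0).round(4),[np.linalg.norm(W[i]-W[(i+1)%4]).round(4) for i in range(4)])
# base plate holes (far corners) and base edges
K2=np.load("w2.npy")
d=models.regions_of("drift","wrist")
for t in d[:2]:
    e,w=rod(t["pixels"],K2,.065); w=np.array(w); print(t["score"],t["pixels"].sum(),np.round(e,1).tolist(),w.round(4).tolist(),w.mean(0).round(4),np.linalg.norm(w[0]-w[1]),np.arctan2(*(w[1]-w[0])[[1,0]]))
for t in models.regions_of("cradle","wrist")[:2]:
    print(t["score"]); e,w=rod(t["pixels"],K2,.014);w=np.array(w); print(np.round(e,1).tolist(),w.mean(0).round(4),np.linalg.norm(w[0]-w[1]),np.arctan2(*(w[1]-w[0])[[1,0]]))
E
```

```text
blue V at top/strip [119  59  24] [51 26 10]
[[285.0, 176.0], [359.0, 176.0], [359.0, 233.0], [285.0, 233.0]]
[[0.5234, 0.0689, 0.125], [0.6038, 0.0527, 0.125], [0.5928, -0.012, 0.125], [0.5086, 0.005, 0.125]] [0.5571 0.0287 0.125 ] [np.float64(0.082), np.float64(0.0656), np.float64(0.0859), np.float64(0.0656)]
0.92 4221 [[313.29998779296875, 115.0999984741211], [326.29998779296875, 285.0]] [[0.3834, 0.4435, 0.065], [0.5259, 0.2951, 0.065]] [0.4546 0.3693 0.065 ] 0.20573569344667386 -0.8057544474569696
0.71
[[315.1000061035156, 126.0], [323.70001220703125, 269.20001220703125]] [0.4568 0.3654 0.014 ] 0.19377300719723228 -0.8220345316364075
0.71
[[455.0, 0.0], [455.0, 151.0]] [0.4885 0.5868 0.014 ] 0.17029397887588538 -0.7750028938310494
```

```bash
cat >> h.py <<'E'
O=np.array([.5565,.0256]); YAW=-0.197; DC=np.array([.4546,.3693]); DY=-.81; S=-.028; ZG=.006
dd=np.array([np.cos(DY),np.sin(DY)])
G=DC+S*dd; TY=YAW+np.pi/2
def push(nose,z=.085): return st(O,YAW,0,nose+.1-S,z+ZG)  # TCP for nose at stand y
E
python3 - <<'E'
from h import *
q=quat(DY+np.pi)
gripper_to(.06)
r.move_to([*G,.16],q); r.move_l([*G,.065+ZG],vel=.12)
gripper_to(0.0,50); print(telemetry.current_opening(),telemetry.current_finger_force())
r.move_l([*G,.2],vel=.15)
p=push(.06,.19); r.move_to(p,quat(TY)); 
r.move_l(push(.06),vel=.15); r.hold(.2)
print(telemetry.current_t(),telemetry.current_wrist_force(),telemetry.current_opening())
im=vision.snapshot("side"); cv2.imwrite("pics/s3.png",cv2.resize(im[120:300,240:420],None,fx=3.2,fy=3.2)[:,:,::-1]); marks(["drift_c"],"side")
im=vision.snapshot("scene"); cv2.imwrite("pics/c3.png",cv2.resize(im[170:320,280:470],None,fx=4,fy=4)[:,:,::-1]); marks(["drift_c"],"scene")
print("expect",st(O,YAW,0,.16,.085))
E
```

```text
0.02893152427907149 50.0006103515625
19.2667 [ 0.21716571  0.38138936 -3.23777508] 0.028916140853606782
drift_c [([0.5916, 0.1827, 0.0811], 0.94), ([0.5873, 0.1874, 0.083], 0.74), ([0.5573, 0.0269, 0.0839], 0.74)]
drift_c [([0.5888, 0.1829, 0.0872], 0.91), ([0.587, 0.1846, 0.0861], 0.76)]
expect [np.float64(0.5878165186336827), np.float64(0.18250530794293163), 0.085]
```

View pics/c3.png

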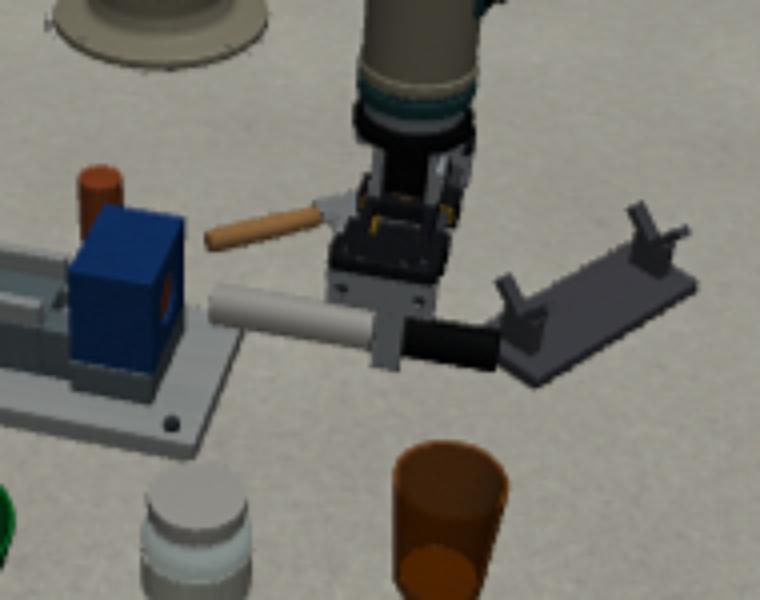

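The crop shows the drift held level before the bore: nose centre about (216,304), tail (497,345). I'll check this against the projected bore axis.

```bash
python3 - <<'E'
from h import *
k=vision.get_calibration("scene"); w,a,b,c=k["orientation"]; R=Ro.from_quat([a,b,c,w])
def pr(p):
    v=R.inv().apply(np.array(p)-k["position"]); return np.array([k["fx"]*v[0]/v[2]+k["cx"]-280,k["fy"]*v[1]/v[2]+k["cy"]-170])*4
for y in (.03,.06,.26):print(y,pr(st(O,YAW,0,y,.085)).round(0), pr(st(O,YAW,0,y,.100)).round(0),pr(st(O,YAW,0,y,.07)).round(0))
E
```

```text
0.03 [166. 293.] [166. 276.] [166. 309.]
0.06 [207. 300.] [207. 283.] [206. 317.]
0.26 [492. 350.] [494. 333.] [489. 367.]
```

```bash
python3 - <<'E'
from h import *
for n in (.02,-.0,-.03,-.058):
    g=r.move_l(push(n),vel=.06,guard=12); print(n,g,np.round(telemetry.current_wrist_force(),2),np.round(telemetry.current_ee_pos()-np.array(push(n)),4))
    if g: break
r.hold(.2)
im=vision.snapshot("side"); cv2.imwrite("pics/s4.png",cv2.resize(im[200:380,260:440],None,fx=3.2,fy=3.2)[:,:,::-1]); marks(["casting_c","lever_ball","drift_c"],"side")
print("bore->drift",st(O,YAW,0,.042,.085),"cast",st(O,YAW,0,-.088,.081),telemetry.current_t())
E
```

```text
0.02 False [-0.32  0.43 -2.43] [ 0.0001 -0.0001  0.0001]
-0.0 False [ 0.16  0.99 -3.17] [-0.0001 -0.0005  0.    ]
-0.03 False [-0.25  0.17 -2.68] [ 0.     -0.0004  0.0001]
-0.058 False [ 0.23  0.52 -2.26] [-0.0001 -0.0004  0.    ]
casting_c [([0.538, -0.0624, 0.0799], 0.74), ([0.7376, 0.2438, -0.0002], 0.51)]
lever_ball [([0.5657, -0.2156, 0.1539], 0.68), ([0.5637, 0.0666, 0.0832], 0.54), ([0.5461, -0.0171, 0.0019], 0.28)]
drift_c [([0.5658, 0.0677, 0.0819], 0.71), ([0.5662, 0.0672, 0.0798], 0.57), ([0.5573, 0.0237, -0.0012], 0.2)]
bore->drift [np.float64(0.5647205861413417), np.float64(0.06678764333501955), 0.085] cast [np.float64(0.5392759147514745), np.float64(-0.060697919368612394), 0.081] 22.4333
```

View pics/s4.png

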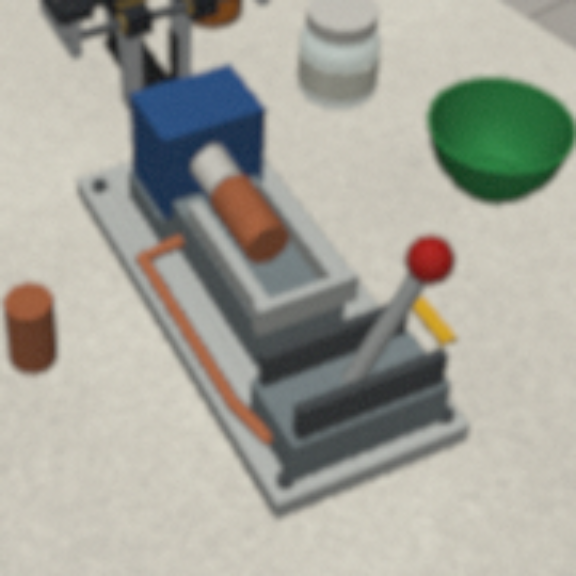

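The casting is in the trough at (250,215) with the drift nose behind it at (212,165), and the lever is still in float. I'll withdraw the drift and put it back.

```bash
python3 - <<'E'
from h import *
r.move_l(push(.07),vel=.12); r.move_l(push(.07,.19),vel=.15)
q=quat(DY+np.pi)
r.move_to([*G,.2],q); r.move_l([*G,.095],vel=.15)
im=vision.snapshot("scene"); marks(["drift_c"],"scene"); print("expect",DC,.089)
print(r.move_l([*G,.0655+ZG],vel=.04,guard=8),telemetry.current_ee_pos(),telemetry.current_wrist_force())
gripper_to(.06); r.hold(.2); r.move_l([*G,.2],vel=.15)
C=[.4549,.3690,.32]; r.move_to(C,quat(2.2616)); r.hold(.3)
k=vision.get_calibration("wrist"); im=vision.snapshot("wrist"); cv2.imwrite("pics/w5.png",im[:,:,::-1])
K=np.array([k["fx"],k["fy"],k["cx"],k["cy"],*k["position"],*k["orientation"]])
t=models.regions_of("drift","wrist")[0]; e,w=rod(t["pixels"],K,.065); w=np.array(w)
print(np.round(e,1).tolist(),w.mean(0).round(4),np.linalg.norm(w[0]-w[1]),np.arctan2(*(w[1]-w[0])[[1,0]]))
marks(["drift_c","cradle"],"wrist")
vision.snapshot("side"); marks(["casting_c","lever_ball"],"side"); print(telemetry.current_t())
E
```

```text
drift_c [([0.4529, 0.3697, 0.0911], 0.69), ([0.4542, 0.3739, 0.089], 0.65)]
expect [0.4546 0.3693] 0.089
True [0.43477832 0.38936145 0.07113471] [-0.98757124 -0.2623852   4.47668216]
[[315.20001220703125, 116.69999694824219], [326.1000061035156, 287.1000061035156]] [0.4544 0.3688 0.065 ] 0.20583670084107375 -0.8156644049598095
drift_c [([0.4536, 0.3701, 0.069], 0.97), ([0.4516, 0.3661, 0.0664], 0.56)]
cradle [([0.481, 0.5922, -0.0031], 0.78), ([0.4562, 0.3682, 0.0036], 0.69), ([0.5592, 0.0221, 0.09], 0.17)]
casting_c [([0.5361, -0.0611, 0.0842], 0.66), ([0.5407, -0.0641, 0.0787], 0.65)]
lever_ball []
30.0667
```

View pics/w5.png

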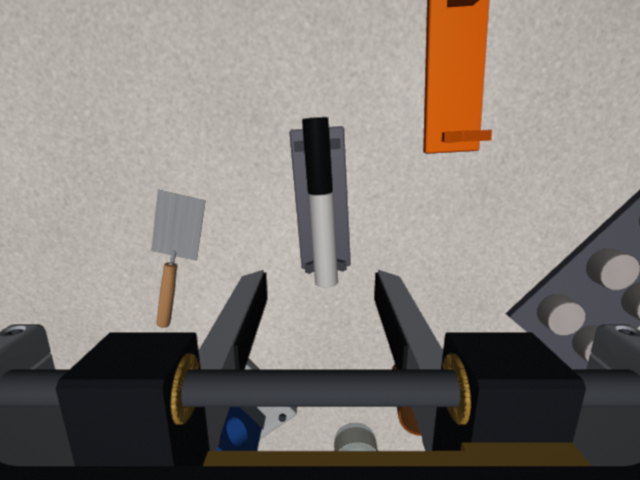

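The drift is back in its cradle at (316,119) to (326,286), the same place as before, and the bore at (237,430) no longer shows the casting. I'm handing in.

```bash
python3 -c "
from plant import r
print(r.sign_off())"
```

```text
the job is handed in; nothing more can be done
None
```

I handed the job in at about 30 s: the lever was last seen in float after the push-through (the final side view did not detect its knob), the casting lies clear of the block in the trough, and the drift is back in its cradle. The judge's result was not shown.

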